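Check a blank in its die under the pull-out magnifier

ROBOT

A 7-joint arm with a two-finger parallel gripper is mounted at the origin on the work surface. World frame = base frame: x ahead of the robot, y to its left, z up, the work surface at z = 0. Lengths are in m, angles in rad, forces in N, time in s.
With the tool pointing down it reaches from about 0.425 to 0.875 m from the base axis. Payload 4.7 kg.
Tool frame: the origin (TCP) lies at the very end of the fingers, on their centre line; the grasp point (between the pads) lies 19 mm behind it; z points along the fingers, y is the line along which they close (so a half turn about z gives the same grasp; the last joint's range is limited). The gripper opens to 87 mm and grips with 3 to 60 N. Pads are 19 mm wide; open, the fingers measure 117 mm over their backs; the gripper's body (75 mm by 190 mm) begins 51 mm behind the grasp point.
Start: joints at [1.134, 0.321, -0.07, 1.45, 0.023, 1.371, -0.057], TCP at [0.283, -0.585, 0.223] pointing down, gripper open.
Joint ranges: [-2.86, 2.86], [-0.3, 2.09], [-1.38, 1.24], [0.06, 2.45], [-1.56, 4.7], [0.09, 2.05], [-2.69, 2.69]. Speed limits (rad/s): [2.57, 2.57, 3.14, 3.14, 3.14, 3.14, 3.14].

INTERFACE

Orientations are given as a rotation vector (axis times angle).
In Python, from bench import get_state, get_image, get_calibration, close_job gives the robot as it stands.
- The arm moves only by the shell command python3 -m crank 'ROWS' [FORCE]. ROWS is JSON, a list of rows, each a list of 5 numbers: the opening, from 0 (shut) to 1 (fully open), then the shift along the world's x, y, z in units of 0.2 m (1.0 is 0.2 m), then the turn about the world's z in units of 2 pi rad (1.0 is 2 pi rad). A call has 1 to 5 rows; each row is the pose to reach, as a shift and turn from the pose commanded when the call began, turning the shorter way round; what a row does not reach only later rows make up. A row lasts 1/8 s, in which the tool goes at most 62.5 mm and 10.7 degrees, less where a joint would pass 70% of its speed; a pose out of reach is approached as far as the arm can. A call with a number of a shift or a turn outside -1 to 1 is refused whole. A call with a gripper value outside its range is refused whole. The fingers move at their own pace and stop on an object; FORCE is the grip in N (left out, the last holds). Time passes only in rows, so rows that repeat a pose let the fingers close. It gives the time, the measured TCP pose, the force, the opening and the grip force at its end, in the units of the state.
- get_state(): the state, without advancing time (a new reading comes with each control period).
- get_image(name): name is "side" or "top" or "wrist"; returns the picture (480x640x3 uint8, red, green, blue); there is no depth.
- get_calibration(name): a dict with "fovy" (degrees; the focal length in pixels is half the picture's height over the tangent of half this angle, whatever the lens; pixels are square), "cx", "cy" (the principal point, pixels), "R" (3x3) and "t" (3): a world point X has camera coordinates R X + t. Camera axes: x right, y down, z forward; pixel columns grow to the right and rows downward; lengths in m; the calibration is good to about 2 mm. A picture is of the moment at which its call begins: read the wrist's pose just before it. get_calibration takes no time and is no camera call; for the wrist camera it gives the pose at the moment of the call.
- close_job(): hands the job in; it is judged then, once.
The state is a dict: "time": time; "joint_positions": joint angles; "qd": joint speeds; "joint_torque": joint torques, N m; "position": TCP position; "tool_rot": TCP orientation; "ft_force": force on the tool from outside, world axes, zero at the start; "torque": the same for the moment, N m; "grip_width": opening from 0.0 (shut) to 1.0 (fully open); "grip_force": force on a finger pad.
Only numpy, scipy, OpenCV 4.12 (cv2) and the standard library are available. Lean on these libraries where they do the work, as an engineer would, in place of code of your own. Each camera call takes 0.05 s, during which the arm holds its last target. There are 200 camera calls.

TASK

Lay the large round blank flat in the round cavity of the die and let go of it. Then squeeze the release button on the magnifier's handle, pull the telescoping arm out past its first stop to its second stop so that the lens stands over the blank, and finish while still gripping the handle and holding the arm fully out, because it springs back when let go. Leave the blank seated and everything else where it lies.

Things in the scene. Friction and masses are not known exactly. Their poses are not given: they have to be found in the camera images.
- station: The inspection station, screwed to the bench: a plywood board 535 x 110 x 10 mm carrying a die and a telescoping magnifier. Origin on the bench surface; its x axis is the direction in which the telescope is pulled out, z up. Along its x: fixed aluminium tube (25 mm thick, axis 100 mm above the bench, y = 0) from -350 to -145 mm, on two grey posts; die block centred at +115 mm.
- die_seat (a point): Centre of the floor of the die's round cavity, 30 mm above the bench. The die is a dark steel block 90 x 90 mm whose top is 35 mm above the bench; the cavity is 53 mm across and 5 mm deep, so a seated blank stands 9 mm proud and its centre lies 7 mm above this point.
- disc_big_center (a point): The large round blank: plain aluminium disc 50 mm in diameter, 14 mm thick, about 75 g, lying flat on the bench; point at its centre, half-way up, z axis along the disc's axis.
- disc_small_center (a point): A smaller round aluminium blank, 36 mm in diameter, 14 mm thick, not wanted; point at its centre.
- square_center (a point): A square aluminium blank, 46 x 46 x 14 mm, not wanted; point at its centre.
- handle (a point): Middle of the gripping part of the black handle, 145 mm above the bench; axes as the station's. An upright block 40 mm long (station x), 30 wide (y), 82 tall; its top is 25 mm above this point, its sides are free down to 35 mm below it (lower down a latch bar runs along the +y side). The lens lies 90 mm ahead (+x) and 45 mm lower. It can only travel along station x, by 140 mm.
- button_cap (a point): Outer face of the grey release button, a round cap 20 mm across in the middle of the handle's -y side (station axes), at the height of the handle point and 24 mm from it. It goes in 7 mm towards +y, so handle and button measure 39 mm across, 32 mm with the button in. It is pressed by gripping handle and button together across y; spring 1.4 to 4.5 N.
- lens (a point): Centre of the magnifier lens, 76 mm across its ring, 100 mm above the bench; it moves with the handle and lies over the die when the telescope is at its second stop.
- button (a joint): Release button: 0 out, 0.007 m fully in. At 0 a latch locks the telescope shut; from about 0.005 m it is free. It springs out.
- slim_rod (a joint): First section of the telescope (slim rod with handle and lens), 0 shut to 0.07 m at the first stop; its spring pulls back with about 1.5 to 2.5 N.
- mid_tube (a joint): Second section (middle tube), 0 shut to 0.07 m at the second stop, a hard end; it follows once the first section is fully out, its spring pulling back with about 4 to 5 N. Fully out both read 0.07.
- tape: Bystander: yellow tape measure lying flat, 60 x 60 mm, 38 mm tall; origin under its centre.
- driver: Bystander: screwdriver lying on the bench.
- jar: Bystander: glass jar 60 mm across, 75 mm tall; origin under its centre.
- oil: Bystander: white oil bottle 52 mm across, 130 mm tall; origin under its centre.
- nailbox: Bystander: carton of nails 100 x 65 x 45 mm; origin under its centre.
Things that resemble listed ones, but are neither listed nor needed, are in the scene too. Leave any turquoise look-alike of the part that bears disc_big_center alone.

How it is judged:
By the outcome, as a careful person would: the job done as asked, in the order asked, and still so for the second after the job is handed in, while the arm keeps its last pose, push and grip.
It also fails if it takes over 54 s, if anything falls off the work surface, if the arm or the gripper's body presses on something with over 40 N, if the wrist force passes 120 N, or if a joint passes its speed limit or range.

## Working session

There is one attempt and no reset: what is moved stays moved. The work goes in short steps, Python scripts to look and compute and a shell command to move; the robot and the scene stay as the last step left them, time stands still between calls to the robot, and variables do not carry over. Pictures are saved under pics/ and viewed, at most 10 in all, crops included, and the job is handed in when it is done.

```bash
mkdir -p pics; python3 - <<'E'
from bench import *
import cv2, numpy as np
s=get_state(); print(s['time'],s['position'],s['tool_rot'],s['grip_width'])
for n in ['side','top']:
    im=get_image(n); cv2.imwrite(f'pics/{n}0.png',im[:,:,::-1]); c=get_calibration(n); print(n,c)
E
```

```text
0.0 [ 0.28290928 -0.5845951   0.22147338] [-3.06035220e+00 -7.01776476e-01  8.19772773e-04] 0.9959121950120476
side {'fovy': 57.95406000533701, 'cx': 321.21084301251, 'cy': 243.6896748426254, 'R': array([[-0.9965705 , -0.0827239 , -0.00199711],
       [-0.05229676,  0.64835308, -0.75954153],
       [ 0.06412706, -0.75683224, -0.65045574]]), 't': array([0.59883566, 0.09232344, 0.94164982])}
top {'fovy': 46.65224450078297, 'cx': 320.99751000267725, 'cy': 230.6779959192577, 'R': array([[ 4.29510312e-03, -9.99990344e-01, -9.29442345e-04],
       [-9.90826953e-01, -4.13020064e-03, -1.35073650e-01],
       [ 1.35068507e-01,  1.50107178e-03, -9.90835125e-01]]), 't': array([0.03283176, 0.60079674, 1.18551639])}
```

View pics/side0.png

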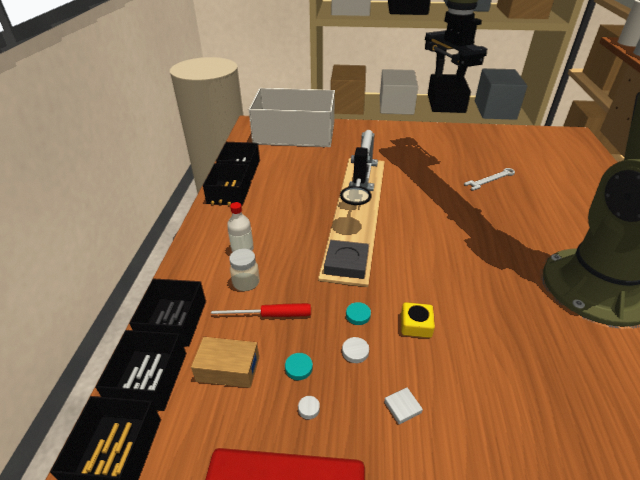

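View pics/top0.png

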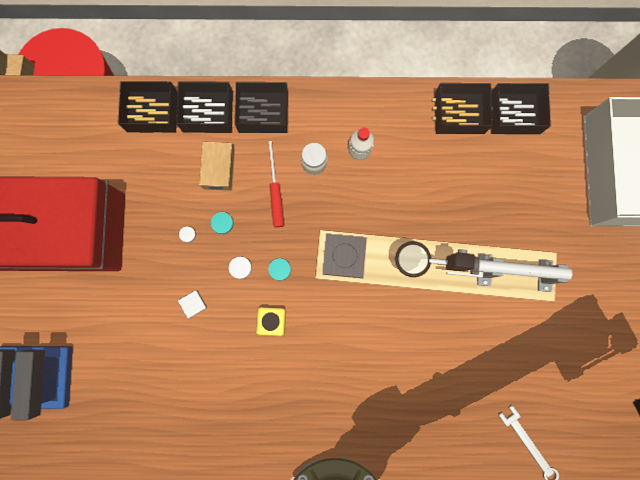

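The side view shows the big plain disc at (356,350), the small disc at (309,407) and the square at (404,404). The die is at (347,258), the lens at (356,195) and the handle at (361,168). In the top view the big disc is at (240,267), the die at (344,255), the handle at (460,262) and the tube runs from (480,267) to (570,273). Station x points roughly along world +y.

```bash
cat > h.py <<'E'
import cv2, numpy as np
from bench import *
def ray(cal,u,v):
    f=240/np.tan(np.radians(cal['fovy'])/2); R=np.array(cal['R']);t=np.array(cal['t'])
    d=R.T@np.array([(u-cal['cx'])/f,(v-cal['cy'])/f,1.]); return -R.T@t,d
def cast(cal,u,v,z):
    o,d=ray(cal,u,v); return o+d*(z-o[2])/d[2]
def proj(cal,X):
    f=240/np.tan(np.radians(cal['fovy'])/2); p=np.array(cal['R'])@X+cal['t']; return p[:2]/p[2]*f+[cal['cx'],cal['cy']]
def blobs(m,amin=60):
    cs,_=cv2.findContours(m.astype(np.uint8),cv2.RETR_EXTERNAL,cv2.CHAIN_APPROX_NONE)
    return [c for c in cs if cv2.contourArea(c)>amin]
E
python3 - <<'E'
from h import *
from scipy.spatial.transform import Rotation as Ro
s=get_state(); M=Ro.from_rotvec(s['tool_rot']).as_matrix(); print('tool y',M[:,1],'z',M[:,2])
for n,(x0,y0,x1,y1) in {'top':(160,180,300,340),'side':(270,280,440,440)}.items():
    im=cv2.imread(f'pics/{n}0.png'); c=get_calibration(n)
    hsv=cv2.cvtColor(im,cv2.COLOR_BGR2HSV)
    m=(hsv[...,1]<50)&(hsv[...,2]>130); mm=np.zeros_like(m); mm[y0:y1,x0:x1]=m[y0:y1,x0:x1]
    for b in blobs(mm):
        (u,v),r=cv2.minEnclosingCircle(b); M=cv2.moments(b); u,v=M['m10']/M['m00'],M['m01']/M['m00']
        print(n,'white',round(u,1),round(v,1),cv2.contourArea(b),cast(c,u,v,.011).round(4))
    m=(hsv[...,2]<110)&(hsv[...,1]<90); mm=np.zeros_like(m)
    x0,y0,x1,y1=(310,225,372,290) if n=='top' else (318,235,375,285)
    mm[y0:y1,x0:x1]=m[y0:y1,x0:x1]
    for b in blobs(mm,300):
        r=cv2.minAreaRect(b); P=cv2.boxPoints(r); W=np.array([cast(c,*p,.035) for p in P]); print(n,'die',r,W.round(4),W.mean(0).round(4))
    # board corner ROI upscaled
im=cv2.imread('pics/top0.png')[215:315,305:585]; a=cv2.resize(im,None,fx=2.8,fy=2.8,interpolation=cv2.INTER_CUBIC)
im=cv2.imread('pics/side0.png')[120:290,300:420]; b=cv2.resize(im,None,fx=1.88,fy=1.88,interpolation=cv2.INTER_CUBIC)
o=np.zeros((600,784,3),np.uint8); o[:280]=a; o[280:280+b.shape[0],:b.shape[1]]=b[:320]; cv2.imwrite('pics/crop1.png',o)
E
```

```text
tool y [ 0.43566452 -0.90010744 -0.00173993] z [-8.42522830e-04  1.52522454e-03 -9.99998482e-01]
top white 191.6 303.9 410.0 [0.4396 0.3217 0.011 ]
top white 239.6 267.3 360.0 [0.5214 0.2173 0.011 ]
top white 186.8 233.8 181.0 [0.5963 0.3382 0.011 ]
side white 308.4 405.7 312.0 [0.5945 0.3337 0.011 ]
side white 403.3 404.0 669.0 [0.4372 0.3178 0.011 ]
side white 355.4 348.3 442.0 [0.5193 0.2126 0.011 ]
side die ((345.427490234375, 258.5557556152344), (41.08674621582031, 34.61978530883789), 7.431407928466797) [[ 0.5938  0.0431  0.035 ]
 [ 0.5925 -0.0714  0.035 ]
 [ 0.4978 -0.06    0.035 ]
 [ 0.5071  0.0521  0.035 ]] [ 0.5478 -0.009   0.035 ]
```

View pics/crop1.png

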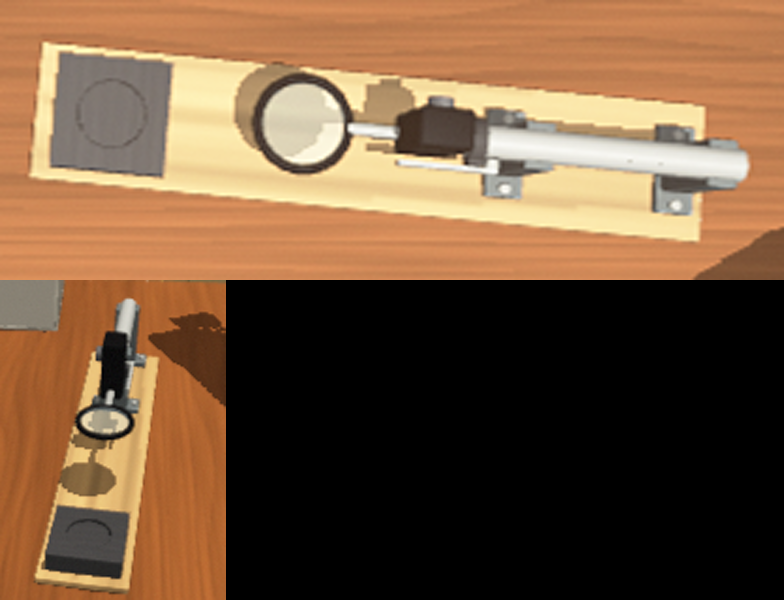

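The crop shows the board corners in crop pixels: TL (43,42), TR (704,107), BR (698,241) and BL (31,178). The cavity circle is centred at (112,113), the handle top at about (438,130), with the button on the far (world +x) side.

```bash
python3 - <<'E'
from h import *
c=get_calibration('top')
def p(u,v,z): return cast(c,305+u/2.8,215+v/2.8,z)
TL,TR,BR,BL=[p(*q,.010)[:2] for q in [(43,42),(704,107),(698,241),(31,178)]]
ex=(TL+BL-TR-BR); print(np.linalg.norm(ex)/2,np.linalg.norm(TL-BL)); ex/=np.linalg.norm(ex)
ey=np.array([-ex[1],ex[0]])
die=p(112,113,.035)[:2]; dc=np.mean([p(*q,.035)[:2] for q in [(61,53),(172,63),(163,177),(51,166)]],0)
print('ex',ex,'yaw',np.degrees(np.arctan2(ex[1],ex[0])),'cav',die,'die',dc)
mid=(TL+TR+BR+BL)/4; print('board mid',mid,'die in board frame',(die-mid)@ex,(die-mid)@ey)
O=die-.115*ex
for nm,q,z in [('lens',(303,123),.1),('handle top',(437,125),.17),('tube end',(748,163),.1)]:
    w=p(*q,z)[:2]; print(nm,w,'station',(w-O)@ex,(w-O)@ey)
print('deltas: big disc from TCP',np.array([.5205,.2155])-get_state()['position'][:2])
w=get_calibration('wrist'); print(w, get_state()['position'])
E
```

```text
0.5320104002499783 0.10989227638915063
ex [0.09209838 0.99574991] yaw 84.71566288449208 cav [ 0.5468551 -0.0176666] die [ 0.54569739 -0.01746536]
board mid [ 0.52713124 -0.22345926] die in board frame 0.206734556005056 -0.0006868598845510764
lens [ 0.53404178 -0.15688807] station -0.024809855902073644 -6.321746248183239e-05
handle top [ 0.52703952 -0.23885852] station -0.1070768142855054 -0.0006400605431745802
tube end [ 0.50573957 -0.48582305] station -0.35495341595980456 -0.0021756673228126022
deltas: big disc from TCP [0.23758218 0.80014197]
{'fovy': 65.54171309861283, 'cx': 321.55547233781357, 'cy': 233.291747362996, 'R': array([[ 0.43581085, -0.90003718, -0.00140434],
       [-0.86544872, -0.41949001,  0.27390994],
       [-0.24711824, -0.11815754, -0.96175432]]), 't': array([-0.65000795, -0.03409718,  0.39132031])} [ 0.28291782 -0.58464197  0.22156744]
```

```bash
python3 -m crank '[[1,0.15,0.2,0,0.028],[1,0.3,0.4,0,0.056],[1,0.45,0.6,0,0.084],[1,0.6,0.8,0,0.112],[1,0.75,1,0,0.14]]' 20
python3 -m crank '[[1,0.05,0.2,0,0.0236],[1,0.1,0.45,0,0.0236],[1,0.2,0.7,0,0.0236],[1,0.3,0.95,0,0.0236],[1,0.3,1,0,0.0236]]'
python3 -m crank '[[1,0.0,0.25,0,0],[1,0.05,0.5,0,0],[1,0.1,0.75,0,0],[1,0.1,1,0,0],[1,0.1,1,0,0]]'
python3 -m crank '[[1,0,0.25,0,0],[1,0,0.5,0,0],[1,0.04,0.75,-0.15,0],[1,0.04,0.9,-0.25,0],[1,0.04,0.9,-0.25,0]]'
```

```text
time: 0.72
position: [0.4338, -0.3835, 0.2222]
tool_rot: [-2.466, -1.946, 0.0]
ft_force: [0.8, -0.7, 0.1]
grip_width: 1.0
grip_force: 0.0
time: 1.35
position: [0.4946, -0.1801, 0.2225]
tool_rot: [-2.313, -2.125, -0.002]
ft_force: [-0.4, -0.2, -0.3]
grip_width: 0.998
grip_force: 0.0
time: 1.98
position: [0.5128, 0.0191, 0.2226]
tool_rot: [-2.313, -2.125, -0.001]
ft_force: [0.4, -1.2, 0.1]
grip_width: 0.999
grip_force: 0.0
time: 2.6
position: [0.5198, 0.1954, 0.1705]
tool_rot: [-2.316, -2.118, 0.005]
ft_force: [-0.4, -0.3, -0.6]
grip_width: 1.003
grip_force: 0.0
```

```bash
python3 - <<'E'
from h import *
s=get_state(); print(s['position']); c=get_calibration('wrist')
im=get_image('wrist')[:,:,::-1].copy(); cv2.imwrite('pics/w1.png',im)
print('tcp axis at z=.014 projects',proj(c,np.r_[s['position'][:2],.014]),'expected disc',proj(c,np.array([.5205,.2155,.014])))
E
```

```text
[0.51978682 0.1954415  0.17050374]
tcp axis at z=.014 projects [322.2226103  214.56664407] expected disc [320.9922242 191.952897 ]
```

View pics/w1.png

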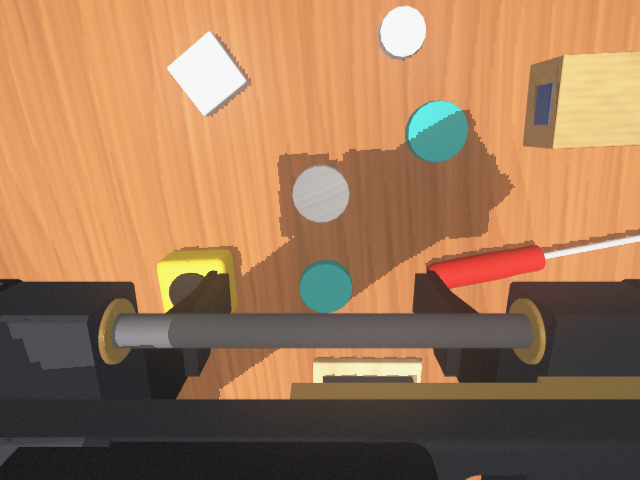

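The wrist picture shows the big disc (grey in shadow) at (321,193), the turquoise discs at (326,287) and (437,131), and the tape measure near the left finger.

```bash
python3 - <<'E'
from h import *
c=get_calibration('wrist'); s=get_state(); im=cv2.imread('pics/w1.png'); h=cv2.cvtColor(im,cv2.COLOR_BGR2HSV)
m=(h[...,1]<60)&(h[...,2]>90); mm=np.zeros_like(m); mm[150:240,270:370]=m[150:240,270:370]
for b in blobs(mm,300):
    (u,v),ax,a=cv2.fitEllipse(b); p=cast(c,u,v,.013); print(u,v,ax,p,'delta/0.2',(p-s['position'])/.2)
# tape 
m=(h[...,0]>22)&(h[...,0]<35)&(h[...,1]>180)&(h[...,2]>120); mm=m.copy(); mm[:, 260:]=0
for b in blobs(mm,300): r=cv2.boundingRect(b); print(r,cast(c,r[0]+r[2],r[1],.038),cast(c,r[0]+r[2],r[1],0))
E
```

```text
320.44195556640625 193.30197143554688 (55.897037506103516, 56.643333435058594) [0.52143447 0.21208193 0.013     ] delta/0.2 [ 0.00230395  0.09216219 -0.79267178]
```

```bash
python3 -m crank '[[1,0.003,0.088,-0.2,0],[1,0.003,0.088,-0.45,0],[1,0.003,0.088,-0.65,0],[1,0.003,0.088,-0.78,0],[1,0.003,0.088,-0.82,0]]'
python3 -m crank '[[0.8,0,0,0,0],[0.55,0,0,0,0],[0.5,0,0,0,0],[0.5,0,0,0,0],[0.5,0,0,0,0]]' 15
```

```text
time: 3.28
position: [0.5221, 0.2091, 0.0074]
tool_rot: [2.325, 2.112, -0.004]
ft_force: [-0.0, -0.4, 0.9]
grip_width: 0.998
grip_force: 0.0
time: 3.9
position: [0.5219, 0.2126, 0.009]
tool_rot: [2.321, 2.117, 0.0]
ft_force: [-2.0, -0.1, 3.0]
grip_width: 0.564
grip_force: 15.0
```

```bash
python3 -m crank '[[0.5,0,0,0.25,0],[0.5,0,0,0.5,0],[0.5,0.04,-0.2,0.55,0],[0.5,0.08,-0.5,0.55,0],[0.5,0.1,-0.75,0.55,0]]'
python3 -m crank '[[0.5,0,-0.2,0,0],[0.5,0.02,-0.45,0,0],[0.5,0.025,-0.65,0,0],[0.5,0.025,-0.65,0,0],[0.5,0.025,-0.65,0,0]]'
python3 - <<'E'
from h import *
s=get_state(); print(s['position'],s['ft_force'],s['grip_width'],s['grip_force']); c=get_calibration('wrist')
im=get_image('wrist')[:,:,::-1].copy(); cv2.imwrite('pics/w2.png',im)
print('tcp',proj(c,s['position']),'die est',proj(c,np.array([.5465,-.0176,.035])))
E
```

```text
time: 4.53
position: [0.5421, 0.0601, 0.1188]
tool_rot: [2.321, 2.115, -0.0]
ft_force: [0.1, 0.1, -0.9]
grip_width: 0.562
grip_force: 15.0
time: 5.15
position: [0.5467, -0.0666, 0.1185]
tool_rot: [-2.32, -2.117, -0.001]
ft_force: [0.3, 0.8, -0.7]
grip_width: 0.564
grip_force: 15.0
[ 0.54665783 -0.0666477   0.11846504] [ 0.31692029  0.80301225 -0.74680101] 0.5641205534119165 15.000114440917969
tcp [321.70984682 289.06654628] die est [314.49786782 167.21742405]
```

View pics/w2.png

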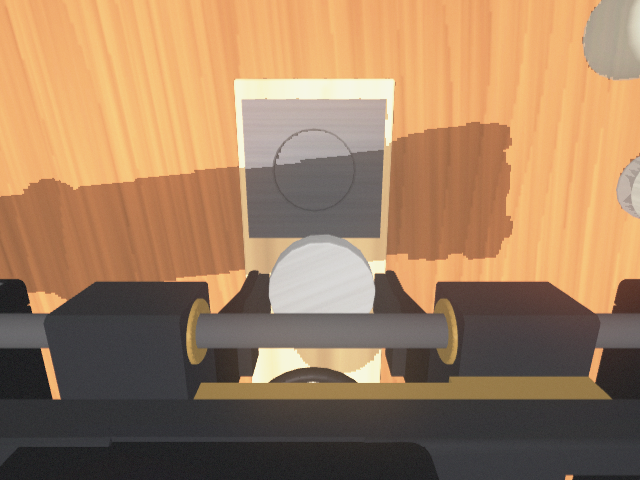

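The cavity rim is centred at about (314,170) with radius 41. The held disc is at about (322,289), its outer edge topping at row 235; it looks level between the pads.

```bash
python3 - <<'E'
from h import *
c=get_calibration('wrist'); s=get_state(); im=cv2.imread('pics/w2.png'); g=cv2.cvtColor(im,cv2.COLOR_BGR2GRAY)
bh=cv2.morphologyEx(g,cv2.MORPH_BLACKHAT,np.ones((7,7)))
pts=np.array([(u,v) for v in range(120,222) for u in range(262,366) if bh[v,u]>12 and 36<np.hypot(u-314,v-170)<46],np.float32)
W=np.array([cast(c,u,v,.035)[:2] for u,v in pts])
def circ(W):
    A=np.c_[2*W,np.ones(len(W))]; x=np.linalg.lstsq(A,(W**2).sum(1),rcond=None)[0]; return x[:2],np.sqrt(x[2]+x[:2]@x[:2])
print(len(pts),'cav',circ(W))
h=cv2.cvtColor(im,cv2.COLOR_BGR2HSV); 
m=(h[...,1]<45)&(h[...,2]>140)
E=[]
for u in range(290,356,3):
    col=np.where(m[225:300,u])[0]
    if len(col): E.append((u,225+col[0]))
print(E)
zt=s['position'][2]-.0075
for z in (zt,zt+.014): print(z,circ(np.array([cast(c,u,v,z)[:2] for u,v in E])))
print('tcp',s['position'])
for z in (.111,.125): print([cast(c,u,290,z)[:2] for u in (270,375)])
E
```

```text
405 cav (array([ 0.54580752, -0.01912108]), np.float64(0.026349767883570418))
[(290, np.int64(245)), (293, np.int64(243)), (296, np.int64(241)), (299, np.int64(240)), (302, np.int64(238)), (305, np.int64(238)), (308, np.int64(237)), (311, np.int64(236)), (314, np.int64(236)), (317, np.int64(235)), (320, np.int64(235)), (323, np.int64(235)), (326, np.int64(235)), (329, np.int64(235)), (332, np.int64(236)), (335, np.int64(237)), (338, np.int64(238)), (341, np.int64(238)), (344, np.int64(239)), (347, np.int64(241)), (350, np.int64(243)), (353, np.int64(246))]
0.11105331033599894 (array([ 0.54662623, -0.06612054]), np.float64(0.02484033485256736))
0.12505331033599895 (array([ 0.54716516, -0.06005779]), np.float64(0.022803903788335862))
tcp [ 0.54671899 -0.0660071   0.11855331]
[array([ 0.52074767, -0.0675217 ]), array([ 0.57281833, -0.07224814])]
[array([ 0.52340732, -0.06134601]), array([ 0.57121052, -0.0656851 ])]
```

```bash
python3 -m crank '[[0.5,-0.004,0.12,0,0],[0.5,-0.004,0.235,-0.1,0],[0.5,-0.004,0.235,-0.25,0],[0.5,-0.004,0.235,-0.35,0],[0.5,-0.004,0.235,-0.35,0]]'
python3 - <<'E'
from h import *
s=get_state(); print(s['position'],s['ft_force'],s['grip_width']); c=get_calibration('wrist')
im=get_image('wrist')[:,:,::-1].copy(); cv2.imwrite('pics/w3.png',im[180:380,200:440].repeat(3,0).repeat(3,1))
E
```

```text
time: 5.82
position: [0.5446, -0.0199, 0.0471]
tool_rot: [-2.318, -2.116, 0.003]
ft_force: [-0.9, -0.6, -0.8]
grip_width: 0.568
grip_force: 15.0
[ 0.54457448 -0.01990818  0.04707598] [-0.85143077 -0.61979755 -0.83371301] 0.5675399984919919
```

View pics/w3.png

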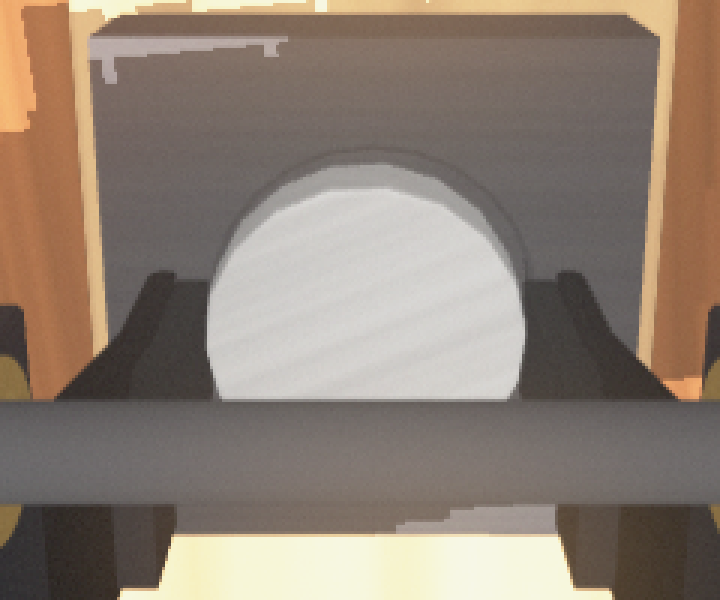

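The rim arc tops at crop (375,148) and the disc's lower edge at (378,163). The gap is a bit wider on the right, so I'll measure the residual.

```bash
python3 - <<'E'
from h import *
from scipy.optimize import least_squares
c=get_calibration('wrist'); s=get_state(); im=cv2.imread('pics/w3.png')[1::3,1::3]; g=cv2.cvtColor(im,cv2.COLOR_BGR2GRAY).astype(int)
bh=cv2.morphologyEx(g.astype(np.uint8),cv2.MORPH_BLACKHAT,np.ones((7,7)))
D=[];Rm=[]
for a in np.radians(np.arange(-165,-14,5)):
    prof=[(r,g[int(round(107+r*np.sin(a))),int(round(122+r*np.cos(a)))]) for r in np.arange(40,72,.5)]
    v=np.array([p[1] for p in prof]); r=np.array([p[0] for p in prof])
    k=np.argmin(v[6:]-v[:-6]); rd=r[k+3]
    # outline of disc: last falling edge
    i=[j for j in range(len(v)-4) if v[j]-v[j+4]>18]; rd=r[i[-1]+2] if i else np.nan
    j=[q for q in range(len(r)) if rd+1<r[q]<rd+14]; w=v[j]; rr=r[j]; kk=np.argmin(w)
    print(int(round(np.degrees(a))),rd,rr[kk],w[kk],w.max(),end=' | ')
    D.append((322+rd*np.cos(a)+0,180+107+rd*np.sin(a))); Rm.append((322+rr[kk]*np.cos(a),287+rr[kk]*np.sin(a)))
def fit(P,z,R):
    W=np.array([cast(c,u,v,z)[:2] for u,v in P]); f=least_squares(lambda x:np.hypot(*(W-x).T)-R,W.mean(0),loss='soft_l1',f_scale=.0005); return f.x,np.round(1e3*f.fun,1)
print(); sel=slice(6,-6)
print('disc',fit(D[sel],.0395,.025)); print('rim',fit(Rm[sel],.035,.0265)); print(s['position'])
E
```

```text
-165 66.5 71.0 93 99 | -160 54.5 57.0 99 103 | -155 54.0 55.5 94 104 | -150 53.5 55.0 95 103 | -145 54.0 55.5 91 104 | -140 55.0 56.5 95 104 | -135 54.0 55.5 95 106 | -130 54.5 56.0 95 108 | -125 54.0 56.0 96 107 | -120 54.5 56.5 98 108 | -115 54.0 57.0 98 110 | -110 53.5 57.5 98 109 | -105 54.0 56.5 98 112 | -100 54.0 57.5 99 110 | -95 53.5 57.0 103 112 | -90 53.0 58.0 96 110 | -85 54.5 58.0 98 111 | -80 54.0 57.5 100 111 | -75 53.0 57.5 101 110 | -70 53.5 58.0 99 109 | -65 54.5 58.0 98 108 | -60 54.0 59.0 97 108 | -55 54.0 58.5 96 108 | -50 53.5 58.5 92 107 | -45 54.0 59.0 95 107 | -40 53.0 58.5 91 103 | -35 52.5 58.5 91 105 | -30 53.5 57.5 93 104 | -25 53.0 57.0 92 103 | -20 52.5 56.0 85 104 | -15 66.5 69.0 93 99 | 
disc (array([ 0.54576714, -0.01987676]), array([ 0.1,  0.3,  0. ,  0.2, -0. , -0.3, -0. ,  0. , -0.2, -0.5,  0.3,
        0. , -0.4, -0.2,  0.3,  0.1,  0.1, -0.1,  0.3]))
rim (array([0.55106896, 0.02737027]), array([11. ,  8.5,  6.1,  3.8,  1.6, -0.5, -1.7, -3.3, -3.9, -4.7, -4.6,
       -3.7, -2.6, -1.3,  0.5,  2.3,  4.7,  7.1,  9.6]))
[ 0.54570407 -0.02011154  0.04830683]
```

```bash
python3 - <<'E'
from h import *
from scipy.optimize import least_squares
c=get_calibration('wrist')
r=[57,55.5,55,55.5,56.5,55.5,56,56,56.5,57,57.5,56.5,57.5,57,58,58,57.5,57.5,58,58,59,58.5,58.5,59,58.5,58.5,57.5,57,56]
a=np.radians(np.arange(-160,-15,5))
W=np.array([cast(c,322+q*np.cos(b),287+q*np.sin(b),.035)[:2] for q,b in zip(r,a)])
for sl in (slice(0,29),slice(3,-3)):
    f=least_squares(lambda x:np.hypot(*(W[sl]-x).T)-.0263,[.546,-.019]); print(f.x,np.round(1e3*f.fun,1))
E
```

```text
[ 0.54643818 -0.02039756] [ 2.   0.9  0.3  0.3  0.5 -0.2 -0.2 -0.3 -0.2 -0.1  0.  -0.6 -0.2 -0.5
 -0.1 -0.1 -0.4 -0.4 -0.2 -0.2  0.4  0.2  0.2  0.6  0.5  0.7  0.5  0.5
  0.4]
[ 0.54669135 -0.02049787] [ 0.5  0.8  0.   0.1 -0.1 -0.   0.1  0.2 -0.4 -0.  -0.4  0.  -0.  -0.4
 -0.4 -0.2 -0.2  0.3  0.1  0.1  0.5  0.3  0.5]
```

```bash
python3 -m crank '[[0.5,0.004,-0.002,0,0],[0.5,0.004,-0.002,-0.02,0],[0.5,0.004,-0.002,-0.035,0],[0.5,0.004,-0.002,-0.045,0],[0.5,0.004,-0.002,-0.045,0]]'; python3 - <<'E'
from bench import *
s=get_state(); print(s['position'],s['ft_force'])
E
```

```text
time: 6.5
position: [0.5466, -0.0209, 0.0394]
tool_rot: [-2.321, -2.117, 0.0]
ft_force: [0.5, 0.5, -0.4]
grip_width: 0.561
grip_force: 15.0
[ 0.54660149 -0.02088283  0.03939429] [ 0.49370125  0.49962126 -0.44079932]
```

```bash
python3 -m crank '[[0.5,0,0,-0.005,0],[0.5,0,0,-0.005,0]]'; python3 -m crank '[[0.5,0,0,-0.004,0],[0.5,0,0,-0.004,0]]'
```

```text
time: 6.75
position: [0.5469, -0.0209, 0.039]
tool_rot: [2.321, 2.117, -0.0]
ft_force: [-1.7, 0.0, 3.4]
grip_width: 0.564
grip_force: 15.0
time: 7.0
position: [0.5469, -0.0209, 0.0389]
tool_rot: [2.321, 2.117, -0.001]
ft_force: [-3.5, -0.4, 8.6]
grip_width: 0.562
grip_force: 15.0
```

```bash
python3 -m crank '[[0.6,0,0,0.004,0],[0.75,0,0,0.004,0],[1,0,0,0.004,0],[1,0,0,0.004,0]]'; python3 -m crank '[[1,0,0,0.1,0],[1,0,0,0.35,0],[1,0,-0.1,0.65,0],[1,0,-0.25,0.9,0],[1,0,-0.25,0.9,0]]'
python3 - <<'E'
from h import *
s=get_state(); print(s['position']); c=get_calibration('wrist')
im=get_image('wrist')[:,:,::-1].copy(); cv2.imwrite('pics/w4.png',im)
E
```

```text
time: 7.5
position: [0.5467, -0.0209, 0.0384]
tool_rot: [-2.321, -2.117, 0.0]
ft_force: [-0.9, -0.2, -0.4]
grip_width: 0.86
grip_force: 0.0
time: 8.12
position: [0.5497, -0.074, 0.2246]
tool_rot: [2.319, 2.105, 0.007]
ft_force: [1.1, 0.0, -0.7]
grip_width: 1.003
grip_force: 0.0
[ 0.54965074 -0.07401965  0.22461896]
```

View pics/w4.png

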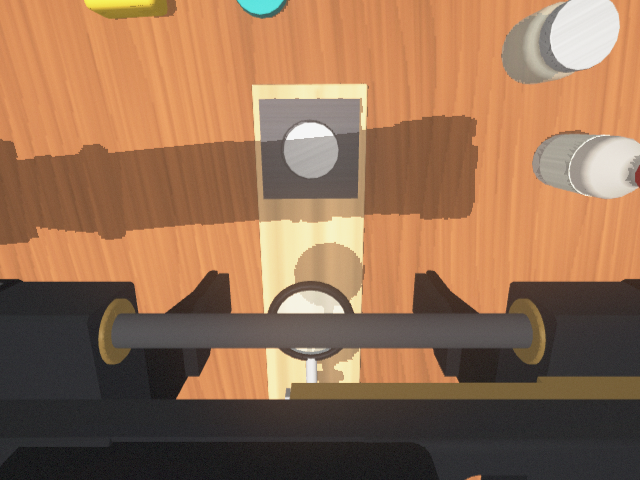

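The blank sits flat and centred in the die, at (311,150) in a die centred at (310,149). Next is the handle.

```bash
python3 -m crank '[[1,-0.03,-0.25,0,0],[1,-0.06,-0.55,0,0],[1,-0.1,-0.8,0,0],[1,-0.1,-0.89,0,0],[1,-0.1,-0.89,0,0]]' 30
python3 - <<'E'
from h import *
im=get_image('wrist'); cv2.imwrite('pics/w5.png',im[:,:,::-1]); s=get_state();print(s['position'],(np.array([.5264,-.2496,.126])-s['position'])/.2)
im=get_image('side'); cv2.imwrite('pics/s5.png',im[60:280,280:460,::-1].repeat(2,0).repeat(2,1))
E
```

```text
time: 8.8
position: [0.5265, -0.2485, 0.2177]
tool_rot: [-2.321, -2.114, -0.001]
ft_force: [0.8, 1.3, 0.0]
grip_width: 1.0
grip_force: 0.0
[ 0.52709784 -0.24669552  0.21799915] [-0.00348921 -0.0145224  -0.45999576]
```

View pics/w5.png

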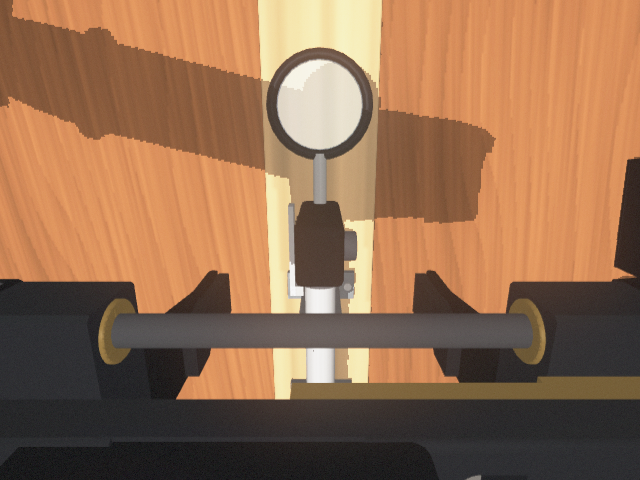

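The lens is centred at (320,103), the handle top runs from about (297,215) to (343,285), and the button is at (349,245) on the right (+x) side. The handle sits centrally between the fingers.

```bash
python3 - <<'E'
from h import *
c=get_calibration('wrist'); s=get_state(); ex=np.array([.0921,.9957]); p=s['position'][:2]; ey=np.array([-ex[1],ex[0]])
L=cast(c,320,103,.1)[:2]; H=L-.09*ex; b=cast(c,349,245,.145)[:2]
t=H-.001*ey
print('tcp',p,'handle',H,'button',b,'b-H',(b-H)@ex,(b-H)@ey,'target-tcp /.2',(t-p)/.2,(.126-s['position'][2])/.2)
E
```

```text
tcp [ 0.52745893 -0.24583615] handle [ 0.5260711  -0.24485761] button [ 0.54550176 -0.24869385] b-H -0.0020301826352390703 -0.019700425823720998 target-tcp /.2 [-0.00196063  0.00443219] -0.46150963542454304
```

```bash
python3 -m crank '[[1,-0.002,-0.005,-0.2,0],[1,-0.002,-0.005,-0.4,0],[1,-0.002,-0.005,-0.46,0],[1,-0.002,-0.005,-0.46,0]]'; python3 -m crank '[[0.7,0,0,0,0],[0.5,0,0,0,0],[0.3,0,0,0,0],[0.3,0,0,0,0],[0.3,0,0,0,0]]' 30
```

```text
time: 9.4
position: [0.5267, -0.2483, 0.1267]
tool_rot: [-2.318, -2.119, -0.0]
ft_force: [0.3, -0.6, 0.4]
grip_width: 1.002
grip_force: 0.0
time: 10.02
position: [0.5264, -0.25, 0.1267]
tool_rot: [2.321, 2.117, 0.0]
ft_force: [-0.7, 0.5, 0.4]
grip_width: 0.518
grip_force: 0.0
```

```bash
python3 -m crank '[[0.3,0,0,0,0],[0.3,0,0,0,0],[0.3,0,0,0,0],[0.3,0,0,0,0],[0.3,0,0,0,0]]' 30
```

```text
time: 10.65
position: [0.5257, -0.2499, 0.1266]
tool_rot: [-2.321, -2.116, 0.002]
ft_force: [-5.3, 1.8, 3.2]
grip_width: 0.361
grip_force: 30.0
```

Opening 0.361 × 87 is about 31 mm, so the button is in. Pulling now.

```bash
python3 -m crank '[[0.3,0.004,0.04,0,0],[0.3,0.008,0.08,0,0],[0.3,0.012,0.12,0,0],[0.3,0.016,0.16,0,0],[0.3,0.0184,0.2,0,0]]' && python3 -m crank '[[0.3,0.004,0.04,0,0],[0.3,0.008,0.08,0,0],[0.3,0.011,0.12,0,0],[0.3,0.013,0.14,0,0],[0.3,0.013,0.14,0,0]]'
```

```text
time: 11.28
position: [0.5292, -0.2112, 0.1266]
tool_rot: [2.322, 2.115, -0.003]
ft_force: [-5.0, -1.6, 3.9]
grip_width: 0.363
grip_force: 30.0
time: 11.9
position: [0.5318, -0.1827, 0.1265]
tool_rot: [-2.322, -2.117, 0.003]
ft_force: [-5.7, -2.3, 3.5]
grip_width: 0.363
grip_force: 30.0
```

```bash
python3 -m crank '[[0.3,0.004,0.04,0,0],[0.3,0.008,0.08,0,0],[0.3,0.012,0.12,0,0],[0.3,0.016,0.16,0,0],[0.3,0.0184,0.2,0,0]]' && python3 -m crank '[[0.3,0.004,0.04,0,0],[0.3,0.008,0.08,0,0],[0.3,0.011,0.12,0,0],[0.3,0.013,0.14,0,0],[0.3,0.013,0.14,0,0]]'
```

```text
time: 12.52
position: [0.5353, -0.1443, 0.1265]
tool_rot: [2.322, 2.114, -0.005]
ft_force: [-4.9, -4.2, 3.1]
grip_width: 0.363
grip_force: 30.0
time: 13.15
position: [0.5379, -0.1158, 0.1265]
tool_rot: [2.322, 2.115, -0.005]
ft_force: [-5.8, -4.1, 3.9]
grip_width: 0.366
grip_force: 30.0
```

```bash
python3 -m crank '[[0.3,0.001,0.01,0,0],[0.3,0.002,0.02,0,0],[0.3,0.002,0.025,0,0],[0.3,0.002,0.025,0,0]]' && python3 -m crank '[[0.3,0.0005,0.005,0,0],[0.3,0.001,0.01,0,0],[0.3,0.001,0.01,0,0]]'
```

```text
time: 13.65
position: [0.5383, -0.1113, 0.1265]
tool_rot: [2.322, 2.115, -0.005]
ft_force: [-6.3, -3.7, 3.8]
grip_width: 0.356
grip_force: 30.0
time: 14.02
position: [0.5384, -0.1103, 0.1265]
tool_rot: [2.322, 2.113, -0.007]
ft_force: [-5.9, -6.2, 3.4]
grip_width: 0.358
grip_force: 30.0
```

Force is starting to rise, so I'm creeping on to the hard end.

```bash
python3 -m crank '[[0.3,0.0005,0.005,0,0],[0.3,0.001,0.01,0,0],[0.3,0.001,0.01,0,0]]' && python3 - <<'E'
from h import *
im=get_image('top'); cv2.imwrite('pics/t6.png',im[200:310,300:590,::-1].repeat(2,0).repeat(2,1)); cv2.imwrite('pics/t6full.png',im[:,:,::-1])
im2=get_image('side'); cv2.imwrite('pics/s6.png',np.vstack([im2[100:290,290:430,::-1].repeat(3,0).repeat(3,1)]))
c=get_calibration('top'); print(proj(c,np.array([.5466,-.0205,.1])))
E
```

```text
time: 14.4
position: [0.5385, -0.1103, 0.1265]
tool_rot: [2.322, 2.111, -0.009]
ft_force: [-6.0, -10.0, 2.7]
grip_width: 0.358
grip_force: 30.0
[347.6628689  252.64300823]
```

View pics/s6.png

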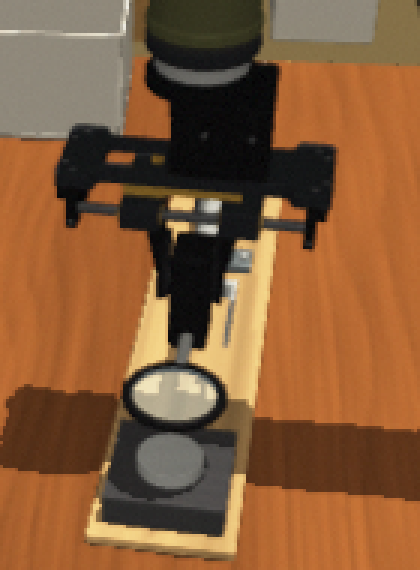

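The side view shows the blank seated and flat in the die, the lens over its rear as seen obliquely (centre at about pixel (348,232)), and the handle still gripped. I'll check the lens position, then hand in if it agrees.

```bash
python3 - <<'E'
from h import *
L=cast(get_calibration('side'),348.3,232,.1); s=get_state(); print('lens',L,s['position'],s['ft_force'],s['grip_width'],s['grip_force'])
if np.hypot(*(L[:2]-[.5466,-.0205]))<.008: print(close_job())
E
```

```text
lens [ 0.54423209 -0.01989667  0.1       ] [ 0.53847515 -0.11027821  0.12650096] [-5.99134451 -8.92819589  2.62773509] 0.362405372093789 30.018862383440137
the job is handed in; nothing more can be done
None
```

The job is handed in: the large blank is seated flat in the die, the telescope is out at its second stop with the lens over the blank, and the arm still grips the handle with the button pressed; it took about 14.5 s.

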